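# Lock the heel guard under the leaf spring of the shoe stand

### The arm

A 7-joint arm with a two-finger parallel gripper is mounted at the origin on the work surface. World frame = base frame: x ahead of the robot, y to its left, z up, the work surface at z = 0. Lengths are in m, angles in rad, forces in N, time in s.
With the tool pointing down it reaches from about 0.35 to 0.9 m from the base axis. Payload 7.2 kg.
Tool frame: the origin (TCP) lies at the very end of the fingers, on their centre line; the grasp point (between the pads) lies 19 mm behind it; y points along the fingers, x is the direction in which the jaws open and shut, and the axes are right-handed (so a half turn about y gives the same grasp; the last joint's range is limited). The gripper opens to 88 mm and grips with 3 to 60 N. Pads are 20 mm wide; open, the fingers measure 115 mm over their backs; the gripper's body (75 mm by 178 mm) begins 61 mm behind the grasp point.
Start: joints at [-1.377, 0.411, -0.013, 1.596, 0.006, 1.134, -0.082], TCP at [0.162, 0.604, 0.194] pointing down, gripper open.
Joint ranges: [-2.95, 2.95], [-0.29, 1.99], [-1.47, 1.44], [0.14, 2.54], [-1.03, 4.17], [0.13, 1.85], [-2.86, 2.86]. Speed limits (rad/s): [2.39, 2.39, 3.01, 3.01, 3.14, 3.14, 3.14].

### API

Orientations are given as a 3x3 rotation matrix whose columns are the frame's x, y, z axes.
In Python, from station import env, vision, job gives the robot as it stands.
- The arm moves only by the shell command python3 -m crank 'ROWS' [OPENING]. ROWS is text: rows parted by semicolons, each of 4 numbers parted by spaces: the shift along the tool's x, y, z in cm, then the turn about the tool's y in degrees. In form: dx dy dz spin; .... A call has exactly 5 rows; each row shifts and turns the pose as measured when the row begins, along the tool's axes as they then stand; what a row does not reach is not made up. A row lasts 1/10 s, in which the tool goes at most 50 mm and 8.59 degrees, less where a joint would pass 70% of its speed; a pose out of reach is approached as far as the arm can. A call is refused whole if a number of a shift passes 5 or a number of a turn 8.59, either way. A call with a gripper value outside its range is refused whole. OPENING is the finger opening in cm, from 0 to 8.78, set as the call begins (- or left out, the last holds). The fingers move at their own pace and stop on an object; the grip force is fixed at half the most. Time passes only in rows, so rows that do not move let the fingers close, or fill a call up. It gives the time, the measured TCP pose, the force and the opening at its end, in the units of the state.
- env.get_obs(): the state, without advancing time (a new reading comes with each control period).
- vision.get_image(name): name is "side" or "top"; returns a dict with "color" (420x560x3 uint8, red, green, blue), "range_z" (420x560 float32, m along the optical axis (not along the pixel's ray), 0 where there is no reading), "mtx" (3x3 intrinsics, pixels), "xyz" and "orientation" of the camera in the world. Camera axes: x right, y up, looking along -z (the intrinsics and any distortion apply to the point x, -y, -z); pixel columns grow to the right and rows downward; lengths in m; the calibration is good to about 2 mm. A picture is of the moment at which its call begins.
- job.hand_in(): hands the job in, once; it reports no verdict.
The state is a dict: "clock": time; "joint_pos": joint angles; "qvel": joint speeds; "joint_torque": joint torques, N m; "position": TCP position; "tool_rot": TCP orientation; "contact_force": force on the tool from outside, world axes, zero at the start; "ft_torque": the same for the moment, N m; "gripper_width": opening from 0.0 (shut) to 1.0 (fully open).
Only numpy, scipy, OpenCV 4.12 (cv2) and the standard library are available. Lean on these libraries where they do the work, as an engineer would, in place of code of your own. Each camera call takes 0.05 s, during which the arm holds its last target. There are 200 camera calls.

### The job

Lock the blue heel guard into the white shoe stand for cleaning: with closed fingertips first press the guard down hard on its sprung plate, before it meets the steel leaf spring, and, still pressing, slide it under that spring until it is fully home against the end stops, then take the fingers away so that the spring holds it. The guard is only pressed and pushed, never lifted out; do not touch the leaf spring, and leave the other things standing where they are.

Things in the scene. Friction and masses are not known exactly. Their poses are not given: they have to be found in the camera images.
- stand: White shoe stand fixed to the sill, 260 x 92 mm, at most 44 mm high: an open channel. Origin on the sill surface. +x = the way the guard slides home, z up. Channel centred on y = 0 between guide walls 68 mm apart, tops 36 mm up. In its frame the leaf spring covers x 53 to 135 mm, two end stops have their faces at x = 95 mm, and the sprung plate spans x -102 to 94 mm, its top 26 mm up at rest.
- bed (a joint): Grey sprung plate under the guard: how far it is pressed down, m, 0 at rest to 0.010 at its hard bottom. Pressing it through the guard takes about 9 N to begin, 14 N at 6 mm, 17 N at 10 mm; it springs back. It moves straight down and stays level. Friction on it is low (about 0.25).
- leaf: Steel leaf spring, 38 mm wide; origin on its hinge pin (stand x 135, z 35 mm). Its near end is a blunt lip 12 mm tall, leaning 26 deg away. Behind it the underside dips to 22 mm above the sill at stand x 78 mm, so the guard bends it up (4 N, plus 1.5 N per mm). Unpressed, the guard's nose is 6 mm too high and catches on it; pressed over 6 mm down it passes. Not to be touched.
- lip (a point): Middle of the lower edge of the leaf spring's lip, at x = 53 mm, z = 28 mm in the stand's frame; axes as the stand's.
- stop (a point): Point midway between the two end stops, on their faces (stand x = 95 mm), 34 mm above the sill; axes as the stand's. The guard's front edge rests on the stops when fully home; its origin is then at stand x = 45 mm.
- guard: Blue plastic heel guard, 70 g, loose on the sprung plate: plate 100 (x) x 64 x 8 mm; origin at the centre of its underside (26 mm above the sill at rest). +x is its nose, towards the leaf spring; front 55 mm flat, front face undercut by 4 mm. A rib 5 mm thick, 6 mm high crosses it at x -10 to -5 mm; behind that a wall 4 mm thick, 14 mm high rounds the heel. Starts at stand x -48 to -30 mm.
- well (a point): Middle of the floor of the guard's finger well, on the plate's top at guard x -28, y 0, z 8 mm; axes as the guard's. The well is 36 mm long (x -46 mm to the rib face at -10), 56 mm wide, open above, its rear corners cut off at 45 degrees; fingertips press here and push on the rib in front.
- jar: Clear glass jar with red twist cap, 64 mm across, 95 mm tall, beside the stand; origin at the centre of its underside. Leave alone.
- brush: Suede brush lying bristles down beside the stand, 140 x 45 x 38 mm, wooden back, brass-coloured bristles; origin at the centre of its underside. Leave alone.
- tin: Red round polish tin, 76 mm across, 26 mm high; origin under its centre. Leave alone.
- mug: Blue mug, 76 mm across, 85 mm tall; origin under its centre. Leave alone.
- heel: Black rubber shoe heel, about 73 x 56 x 22 mm; origin at its underside near the middle. Leave alone.
- cork_block: Round cork block, 56 mm across, 40 mm high; origin under its centre. Leave alone.
Not all that is in view belongs to the job. What is meant by the guard is not yellow, and is the larger of those in its own colour.

How it is judged:
By the outcome, as a careful person would: the job done as asked, in the order asked, and still so for the second after the job is handed in, with the robot touching nothing.
It also fails if it takes over 48 s, if anything falls off the work surface, if the arm or the gripper's body presses on something with over 40 N, if the wrist force passes 120 N, or if a joint passes its speed limit or range.

## Working session

There is one attempt and no reset: what is moved stays moved. The work goes in short steps, Python scripts to look and compute and a shell command to move; the robot and the scene stay as the last step left them, time stands still between calls to the robot, and variables do not carry over. Pictures are saved under pics/ and viewed, about 8 in all and at most 12, crops included, and the job is handed in when it is done.

```bash
mkdir -p pics; ls; cat > h.py <<'E'
from station import env, vision, job
import numpy as np, cv2
def grab(n):
    im=vision.get_image(n); np.savez(f'{n}.npz',**im); return im
def cloud(im):
    K=im['mtx'];d=im['range_z'];v,u=np.mgrid[:420,:560]
    p=np.stack([(u-K[0,2])/K[0,0]*d,-(v-K[1,2])/K[1,1]*d,-d],-1)
    return p@np.array(im['orientation']).T+im['xyz']
E
python3 - <<'E'
from h import *
a=grab('side');b=grab('top')
cv2.imwrite('pics/a.png',cv2.resize(a['color'],(800,600),interpolation=cv2.INTER_CUBIC)[:,:,::-1]);cv2.imwrite('pics/b.png',cv2.resize(b['color'],(800,600),interpolation=cv2.INTER_CUBIC)[:,:,::-1])
for i in(a,b):print({k:v for k,v in i.items() if k not in('color','range_z')}, (i['range_z']==0).mean())
print(env.get_obs())
E
```

```text
pics
{'mtx': array([[413.59638115,   0.        , 278.15681381],
       [  0.        , 413.59638115, 212.92636365],
       [  0.        ,   0.        ,   1.        ]]), 'xyz': array([0.34963809, 0.72900733, 0.88071623]), 'orientation': array([[-0.97331532,  0.167767  , -0.15656157],
       [-0.2294235 , -0.7254337 ,  0.64893051],
       [-0.00470591,  0.66753291,  0.74456543]])} 0.004145408163265306
{'mtx': array([[434.0627768 ,   0.        , 275.87669089],
       [  0.        , 434.0627768 , 201.78686829],
       [  0.        ,   0.        ,   1.        ]]), 'xyz': array([ 0.40779427, -0.01954278,  1.11475145]), 'orientation': array([[-0.01888648,  0.99607698, -0.086452  ],
       [-0.99973151, -0.019975  , -0.01174318],
       [-0.01342399,  0.086207  ,  0.9961868 ]])} 0.004136904761904762
{'clock': 0.1, 'joint_pos': array([-1.37720769,  0.41180247, -0.01268277,  1.59693446,  0.00558139,
        1.13430087, -0.08224041]), 'qvel': array([-0.00055311,  0.00096259, -0.00130166, -0.00260754, -0.00104619,
        0.00070129,  0.00057582]), 'joint_torque': array([ 3.20497587e-03, -5.89103401e+01,  6.44215643e-01, -2.91714227e+01,
       -5.37396222e-02,  1.44908088e-02,  4.50548816e-05]), 'position': array([0.16168019, 0.6032244 , 0.19321482]), 'tool_rot': array([[ 2.58857755e-01, -2.73031549e-04, -9.65915415e-01],
       [ 9.65914429e-01, -1.38309090e-03,  2.58857882e-01],
       [-1.40662519e-03, -9.99999006e-01, -9.42986936e-05]]), 'contact_force': array([-0.28532499, -0.12289788, -0.10972865]), 'ft_torque': array([ 0.03153575, -0.00093344,  0.00842673]), 'gripper_width': 0.9984859815513056}
```

View pics/a.png

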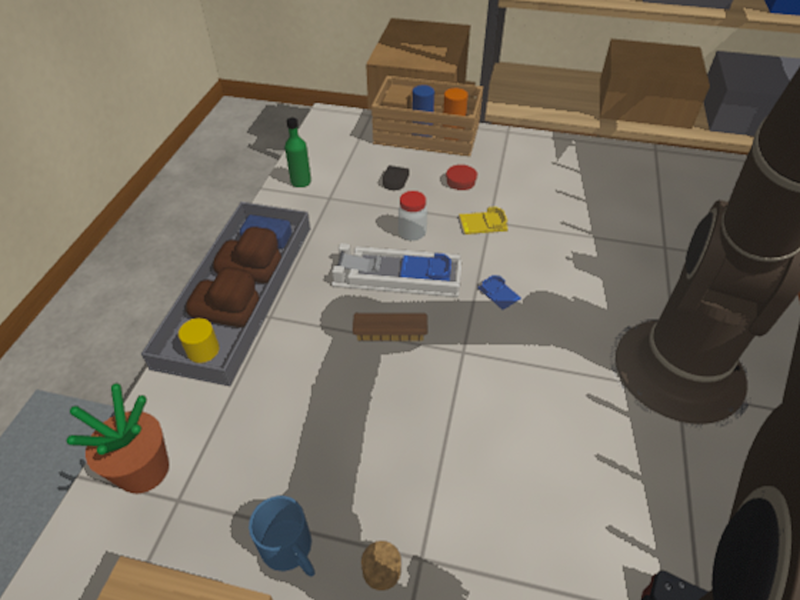

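View pics/b.png

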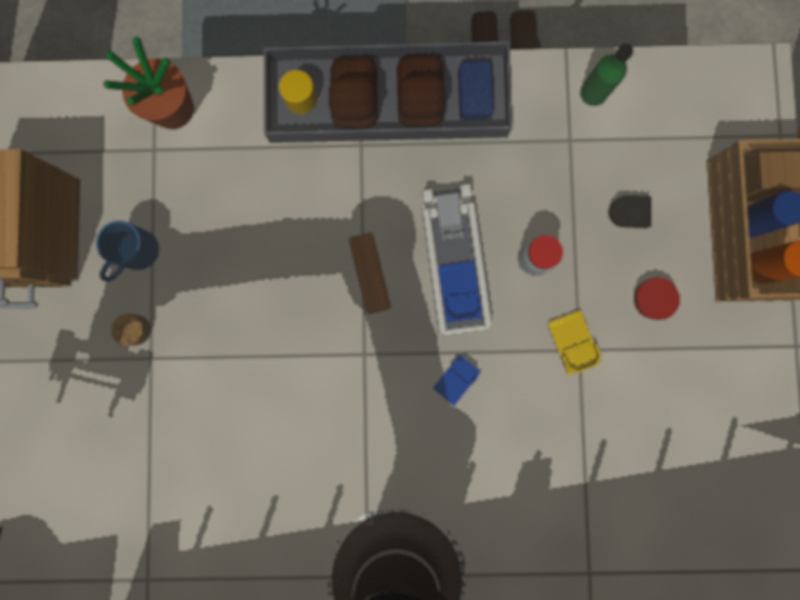

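Candidates for the guard (top view, 800 px): blue one in the stand (461,290), smaller blue one (457,380), yellow one (574,340). The mug and the box in the tray are also blue. I choose the larger blue one, on the stand. I'll measure it and check it in a crop.

```bash
cat > m.py <<'E'
from h import *
def run():
    out={}
    for n in('top','side'):
        im=dict(np.load(n+'.npz'));P=cloud(im);c=cv2.cvtColor(im['color'],cv2.COLOR_RGB2HSV)
        roi=(P[...,0]>.38)&(P[...,0]<.75)&(P[...,1]>-.26)&(P[...,1]<-.02)
        blue=(c[...,0]>105)&(c[...,0]<130)&(c[...,1]>130)&roi&(P[...,2]>.015)
        white=roi&(P[...,2]>.028)&(P[...,2]<.055)&(c[...,1]<60)
        for nm,m in(('white',white),('blue',blue)):
            k,l,s,ce=cv2.connectedComponentsWithStats(m.astype(np.uint8))
            i=1+np.argmax(s[1:,4]);q=P[l==i]
            r=cv2.minAreaRect((q[:,:2]*1000).astype(np.float32))
            print(n,nm,s[i],'rect',np.round(r[0],1),np.round(r[1],1),round(r[2],1),'z pct',np.percentile(q[:,2],[5,50,95]).round(4))
        red=(P[...,0]>.45)&(P[...,0]<.8)&(P[...,1]<-.16)&(P[...,1]>-.33)&(P[...,2]>.07)
        print('jar?',P[red].mean(0) if red.any() else None, P[red][:,2].max() if red.any() else 0)
    return
if __name__=='__main__':run()
E
python3 - <<'E'
from m import *
run()
im=dict(np.load('top.npz'));s=dict(np.load('side.npz'))
a=cv2.resize(im['color'][115:290,280:430],(480,560),interpolation=cv2.INTER_CUBIC)
b=cv2.resize(s['color'][165:225,225:330],(320,183),interpolation=cv2.INTER_CUBIC)
o=np.zeros((560,800,3),np.uint8);o[:,:480]=a;o[:183,480:]=b
cv2.imwrite('pics/c.png',o[:,:,::-1])
E
```

```text
top white [ 295  129   35  105 1058] rect [ 551.6 -106.4] [258.7  86. ] 2.6 z pct [0.0287 0.0346 0.0431]
top blue [308 184  29  41 917] rect [ 494.7 -121. ] [98.  60.2] 6.0 z pct [0.0301 0.0336 0.0447]
jar? [ 0.55227075 -0.25665995  0.09281034] 0.09968488299661882
side white [ 233  170   90   32 1066] rect [ 552.5 -114.8] [257.1  98.1] 7.0 z pct [0.0288 0.0348 0.043 ]
side blue [280 179  36  17 449] rect [ 494.9 -118.4] [97.4 65.1] 6.5 z pct [0.0316 0.0347 0.0457]
jar? [ 0.55117105 -0.25112017  0.08976807] 0.09962440810176965
```

View pics/c.png

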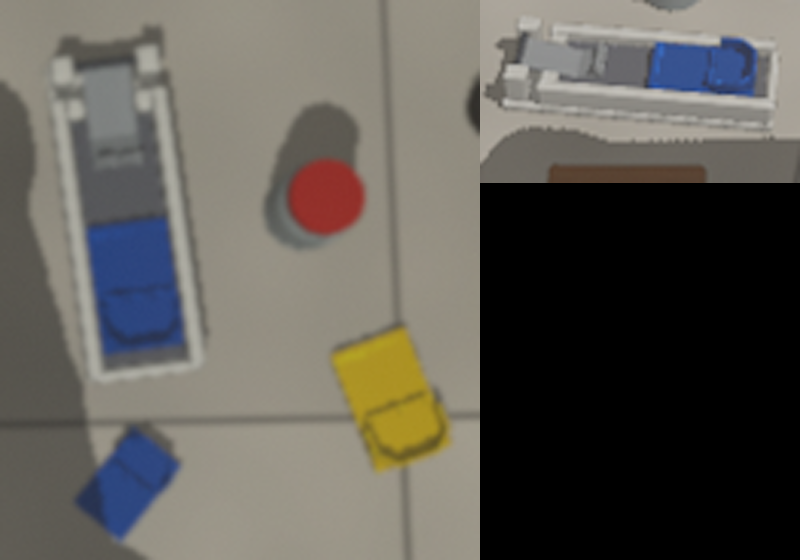

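The crop shows the blue guard between the white walls at (135,285), nose up toward the steel leaf at (112,110). The heel wall and rib are visible, and it is larger than the loose blue one at (130,485). So the choice holds. Next is the stand's axis from the wall lines.

```bash
cat > s.py <<'E'
from h import *
def plane(im,mask,z):
    v,u=np.nonzero(mask);K=im['mtx']
    d=np.stack([(u-K[0,2])/K[0,0],-(v-K[1,2])/K[1,1],-np.ones(len(u))],-1)@np.array(im['orientation']).T
    return (np.array(im['xyz'])+d*((z-im['xyz'][2])/d[:,2:]))[:,:2]*1000
if __name__=='__main__':
  for n in('top','side'):
    im=dict(np.load(n+'.npz'));P=cloud(im);c=cv2.cvtColor(im['color'],cv2.COLOR_RGB2HSV)
    roi=(P[...,0]>.40)&(P[...,0]<.70)&(P[...,1]>-.2)&(P[...,1]<-.05)
    w=roi&(c[...,1]<50)&(c[...,2]>185)&(P[...,2]>.02)
    q=plane(im,w,.036);a=np.radians(6.3);g=np.array([494.8,-119.5])
    for it in range(3):
        R=np.array([[np.cos(a),-np.sin(a)],[np.sin(a),np.cos(a)]]);l=(q-g)@R
        A=[]
        for s in(1,-1):
            m=(abs(s*l[:,1]-40)<9)&(l[:,0]>-45)&(l[:,0]<100)
            vx,vy,x0,y0=cv2.fitLine(l[m].astype(np.float32),cv2.DIST_HUBER,0,.01,.01).ravel()
            A.append((np.degrees(np.arctan(vy/vx)),y0-vy/vx*x0,m.sum()))
        a+=np.radians((A[0][0]+A[1][0])/2)
    print(n,'yaw',np.degrees(a).round(2),np.round(A,2),'x extent from guard',np.percentile(l[:,0],[.3,1,99,99.7]).round(1))
    # blue
    b=roi&(c[...,0]>105)&(c[...,0]<130)&(c[...,1]>130)
    lb=(plane(im,b,.034)-g)@R
    f=lb[abs(lb[:,1])<20];print(' guard nose',np.percentile(f[:,0],99.5).round(1),'y',np.percentile(lb[lb[:,0]>10][:,1],[1,99]).round(1))
E
python3 s.py; python3 - <<'E'
import numpy as np
g=np.array([.4948,-.1195]);a=np.radians(6.3);w=g-.028*np.array([np.cos(a),np.sin(a)]);print(w)
E
```

```text
[ 0.46696909 -0.12257256]Traceback (most recent call last):
  File "s.py", line 17, in <module>
    vx,vy,x0,y0=cv2.fitLine(l[m].astype(np.float32),cv2.DIST_HUBER,0,.01,.01).ravel()
                ~~~~~~~~~~~^^^^^^^^^^^^^^^^^^^^^^^^^^^^^^^^^^^^^^^^^^^^^^^^^^
cv2.error: OpenCV(4.12.0) /io/opencv/modules/imgproc/src/linefit.cpp:50: error: (-215:Assertion failed) count > 0 in function 'fitLine2D_wods'
```

```bash
sed -i 's/(c\[...,2\]>185)/(c[...,2]>160)/' s.py; python3 s.py || python3 - <<'E'
from h import *
im=dict(np.load('top.npz'));c=cv2.cvtColor(im['color'],cv2.COLOR_RGB2HSV);print(c[200,295:350:2])
E
```

```text
top yaw 6.47 [[ 8.000e-02  3.851e+01  1.340e+02]
 [ 1.000e-01 -4.128e+01  1.370e+02]] x extent from guard [-70.6 -70.2 180.7 182.1]
 guard nose 48.1 y [-30.8  27.8]
side yaw 6.85 [[ -0.6   41.07 165.  ]
 [  0.6  -41.38 140.  ]] x extent from guard [-70.4 -69.6 184.6 185.9]
 guard nose 48.4 y [-30.1  28.9]
```

```bash
cat > d.py <<'E'
from h import *
import sys
t=np.array([float(x) for x in sys.argv[1:4]]);o=env.get_obs();R=o['tool_rot'];a=np.radians(6.5)
print('tcp',o['position'].round(4),'tool shift cm',(R.T@(t-o['position'])*100).round(2),'spin',round(np.degrees(np.arctan2(R[1,0],R[0,0]))-6.5,2),'F',o['contact_force'].round(1),'t',o['clock'],'w',o['gripper_width'],'tilt',R[2].round(3))
E
python3 -m crank '-3.9 0 -3 0; -3.9 0 -3 0; -3.9 0 -3 0; -3.9 0 -3 0; -3.9 0 -3 0' 0
python3 -m crank '-3.9 0 -3 0; -3.9 0 -3 0; -3.9 0 -3 0; -3.9 0 -3 0; -3.9 0 -3 0'
python3 d.py .4656 -.1238 .12
```

```text
clock: 0.6
position: [0.2534, 0.375, 0.1893]
tool_rot: [[0.249, -0.004, -0.969], [0.969, -0.004, 0.249], [-0.005, -1.0, 0.003]]
contact_force: [1.4, 0.6, 0.0]
gripper_width: 0.582
clock: 1.1
position: [0.349, 0.1442, 0.1894]
tool_rot: [[0.248, -0.004, -0.969], [0.969, -0.003, 0.248], [-0.004, -1.0, 0.003]]
contact_force: [1.4, 1.1, -0.3]
gripper_width: 0.128
tcp [0.349  0.1442 0.1894] tool shift cm [-23.03   6.98 -17.97] spin 69.11 F [ 1.4  1.1 -0.3] t 1.1 w 0.12782406524904705 tilt [-0.004 -1.     0.003]
```

```bash

python3 -m crank '-3.9 0 -3 0; -3.9 0 -3 0; -3.9 0 -3 0; -3.9 0 -3 0; -3.9 0 -3 0'
python3 -m crank '0 0 0 8.5; 0 0 0 8.5; 0 0 0 8.5; 0 0 0 8.5; 0 0 0 8.5'
python3 -m crank '0 0 0 8.5; 0 0 0 8.5; 0 0 0 8.5; 0 0 0 5; 0 0 0 0'
python3 d.py .4656 -.1238 .10
```

```text
clock: 1.6
position: [0.4449, -0.0867, 0.1904]
tool_rot: [[0.247, -0.001, -0.969], [0.969, -0.001, 0.247], [-0.001, -1.0, 0.001]]
contact_force: [0.6, 1.0, -0.6]
gripper_width: 0.001
clock: 2.1
position: [0.4451, -0.0962, 0.1898]
tool_rot: [[0.843, -0.002, -0.538], [0.538, -0.005, 0.843], [-0.004, -1.0, -0.003]]
contact_force: [-0.7, 0.5, 0.1]
gripper_width: 0.005
clock: 2.6
position: [0.4436, -0.096, 0.1887]
tool_rot: [[1.0, -0.005, -0.024], [0.024, -0.005, 1.0], [-0.005, -1.0, -0.005]]
contact_force: [0.4, 0.1, -0.7]
gripper_width: -0.003
tcp [ 0.4436 -0.096   0.1887] tool shift cm [ 2.17  8.88 -2.79] spin -5.12 F [ 0.4  0.1 -0.7] t 2.6 w -0.0025300823036718497 tilt [-0.005 -1.    -0.005]
```

```bash

python3 -m crank '0 0 0 -5; 2 2.5 -2.5 0; 0 3 0 0; 0 3 0 0; 0 0 0 0' >/dev/null
python3 d.py .4656 -.1238 .07
python3 - <<'E'
from m import *
a=grab('side');b=grab('top')
o=np.zeros((600,800,3),np.uint8)
o[:,:400]=cv2.resize(b['color'][150:300,260:360],(400,600),interpolation=cv2.INTER_CUBIC)
o[:320,400:]=cv2.resize(a['color'][145:225,230:330],(400,320),interpolation=cv2.INTER_CUBIC)
cv2.imwrite('pics/d.png',o[:,:,::-1])
E
```

```text
tcp [ 0.4682 -0.1183  0.1021] tool shift cm [-0.33  3.21 -0.5 ] spin 1.12 F [ 0.5 -0.4 -0.3] t 3.1 w 0.008651841943592 tilt [-0.001 -1.    -0.003]
```

View pics/d.png

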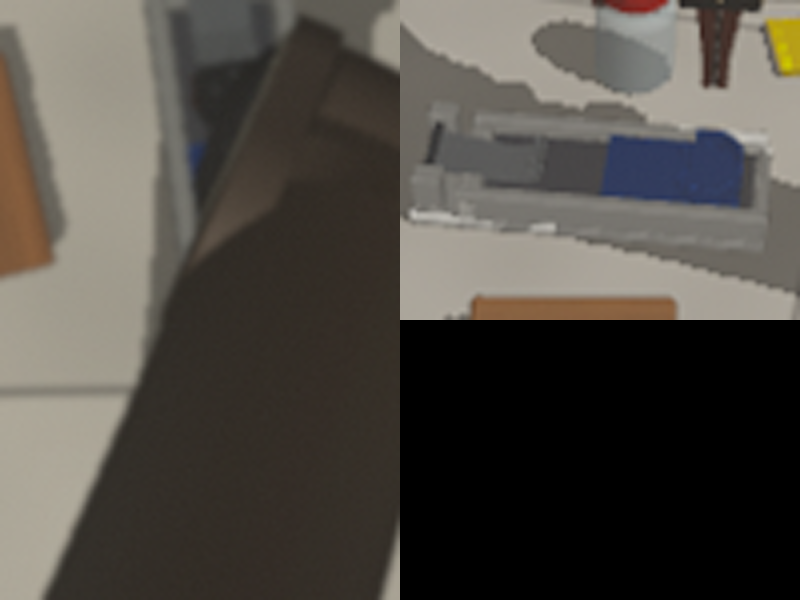

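The fingertips show in the side view at crop (717,85), above and behind the stand. The guard is untouched. I'll move closer and check the camera-to-TCP agreement numerically.

```bash

python3 -m crank '-0.33 0 -0.5 1; 0 2.5 0 0; 0 1.5 0 0; 0 0 0 0; 0 0 0 0' >/dev/null
python3 d.py .4656 -.1238 .055
python3 - <<'E'
from m import *
a=grab('side');o=env.get_obs()
def pr(p):
    q=np.array(a['orientation']).T@(np.array(p)-a['xyz']);K=a['mtx'];return K[0,0]*q[0]/-q[2]+K[0,2],-K[1,1]*q[1]/-q[2]+K[1,2]
p=o['position'];u,v=pr(p);print('proj tcp',u,v)
for n,x,y in(('well',-.028,0),('rib',-.010,0),('rear',-.046,0)):
    an=np.radians(6.5);w=np.array([.4934+x*np.cos(an),-.1206+x*np.sin(an),.034]);print(n,np.round(pr(w),1))
k=a['color'][135:225,240:360].copy()
k=cv2.resize(k,(800,600),interpolation=cv2.INTER_CUBIC)
cv2.circle(k,(int((u-240+.5)*800/120),int((v-135+.5)*600/90)),5,(255,0,255),-1)
cv2.imwrite('pics/e.png',k[:,:,::-1])
E
```

```text
tcp [ 0.4722 -0.1259  0.0717] tool shift cm [-0.66  1.66  0.28] spin 0.05 F [ 0.  -0.2  0.4] t 3.7 w 0.006850192727926714 tilt [ 0.015 -1.    -0.003]
proj tcp 306.4672703030875 177.49479735380083
well [308.  187.9]
rib [301.8 187.4]
rear [314.2 188.3]
```

View pics/e.png

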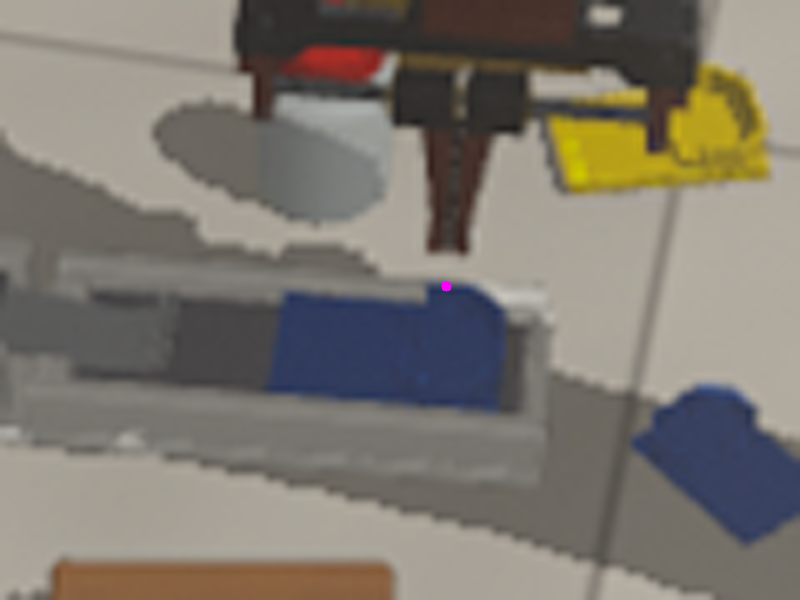

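```bash
python3 d.py .4656 -.1238 .055
python3 - <<'E'
from m import *
o1=env.get_obs();a=grab('side');o=env.get_obs()
print(o1['position'],o['position'],o1['joint_pos'],o['qvel'])
P=cloud(a)
def pr(p):
    q=np.array(a['orientation']).T@(np.array(p)-a['xyz']);K=a['mtx'];return K[0,0]*q[0]/-q[2]+K[0,2],-K[1,1]*q[1]/-q[2]+K[1,2]
print('proj',pr(o1['position']),pr(o1['position']+[0,.01,0]))
for v in range(160,186): print(v,[f'{P[v,u,0]:.3f},{P[v,u,1]:.3f},{P[v,u,2]:.3f}' for u in(304,307,310)])
E
```

```text
tcp [ 0.4723 -0.1259  0.0718] tool shift cm [-0.67  1.67  0.29] spin 0.05 F [-0.   0.6  0.4] t 3.75 w 0.005651616432521613 tilt [ 0.015 -1.    -0.003]
[ 0.47233377 -0.12586902  0.07180564] [ 0.47236731 -0.12576168  0.0717057 ] [-0.40318952  0.38864678  0.7079739   2.096693   -0.36908624  0.7620268
  0.64995222] [-0.000727    0.0050659  -0.00317644  0.00299831 -0.00603835 -0.00597203
  0.0026823 ]
proj (np.float64(306.4672703030875), np.float64(177.49479735380083)) (np.float64(305.8131441606391), np.float64(179.86317701141718))
160 ['0.480,-0.112,0.148', '0.473,-0.116,0.145', '0.464,-0.116,0.147']
161 ['0.480,-0.115,0.141', '0.472,-0.114,0.143', '0.464,-0.116,0.144']
162 ['0.480,-0.115,0.137', '0.473,-0.119,0.136', '0.464,-0.118,0.138']
163 ['0.480,-0.114,0.135', '0.472,-0.115,0.136', '0.463,-0.113,0.139']
164 ['0.503,-0.264,-0.002', '0.471,-0.114,0.133', '0.463,-0.113,0.135']
165 ['0.501,-0.256,0.001', '0.472,-0.117,0.126', '0.463,-0.115,0.130']
166 ['0.501,-0.253,-0.001', '0.472,-0.119,0.121', '0.463,-0.116,0.126']
167 ['0.499,-0.243,0.004', '0.471,-0.117,0.119', '0.463,-0.118,0.120
[... 586 characters left out ...]
86,-0.170,0.035', '0.483,-0.208,0.001', '0.474,-0.212,-0.001']
177 ['0.483,-0.150,0.049', '0.475,-0.153,0.048', '0.466,-0.156,0.048']
178 ['0.483,-0.151,0.044', '0.475,-0.153,0.044', '0.350,0.729,0.881']
179 ['0.483,-0.154,0.038', '0.474,-0.151,0.042', '0.466,-0.154,0.041']
180 ['0.483,-0.151,0.036', '0.474,-0.151,0.039', '0.465,-0.153,0.038']
181 ['0.482,-0.147,0.037', '0.474,-0.150,0.035', '0.465,-0.153,0.034']
182 ['0.482,-0.146,0.034', '0.473,-0.146,0.035', '0.464,-0.149,0.034']
183 ['0.480,-0.138,0.036', '0.472,-0.144,0.033', '0.463,-0.143,0.036']
184 ['0.480,-0.140,0.031', '0.471,-0.135,0.038', '0.463,-0.144,0.031']
185 ['0.479,-0.130,0.036', '0.470,-0.134,0.035', '0.462,-0.135,0.036']
```

The fingertip's x and y match the image to about 2 mm: the near face is at y -0.117 and the centre about -0.127. In height the image shows the tip about 30 mm higher than the measured TCP. Laterally it is trustworthy. I'll correct xy, then find the floor by force in small steps.

```bash

python3 -m crank '-0.67 0 0.3 0; 0 0 0 0; 0 0 0 0; 0 0 0 0; 0 0 0 0' >/dev/null
python3 d.py .4656 -.1238 .055
python3 -m crank '0 1 0 0; 0 0 0 0; 0 0 0 0; 0 0 0 0; 0 0 0 0' >/dev/null
python3 d.py .4656 -.1238 .055
python3 - <<'E'
from m import *
a=grab('side');o=env.get_obs();P=cloud(a);print(o['position'])
m=(P[...,2]>.065)&(P[...,2]<.13)&(P[...,0]>.43)&(P[...,0]<.5)&(P[...,1]>-.14)&(P[...,1]<-.09)
q=P[m];print(m.sum(),q.min(0),q[:,2].min(),np.median(q[q[:,2]<q[:,2].min()+.01],axis=0),q[q[:,2]<q[:,2].min()+.012][:,0].min(),q[q[:,2]<q[:,2].min()+.012][:,0].max())
E
```

```text
tcp [ 0.4659 -0.123   0.0738] tool shift cm [-0.07  1.88 -0.07] spin 0.1 F [-0.3 -0.3  0.1] t 4.3 w 0.00491685654207823 tilt [ 0.019 -1.    -0.003]
tcp [ 0.4659 -0.1232  0.0623] tool shift cm [-0.05  0.73 -0.05] spin 0.1 F [0.4 1.2 0.6] t 4.8 w 0.003389296260821412 tilt [ 0.018 -1.    -0.003]
[ 0.46592992 -0.12318312  0.06237149]
68 [ 0.45422692 -0.11803393  0.09066805] 0.09066805021524516 [ 0.46656731 -0.11276428  0.09604318] 0.45577162326784926 0.4723769907251434
```

```bash

python3 -m crank '0 0.8 0 0; 0 0 0 0; 0 0.4 0 0; 0 0 0 0; 0 0 0 0' |grep -E 'posi|force'
python3 -m crank '0 0.4 0 0; 0 0 0 0; 0 0.4 0 0; 0 0 0 0; 0 0 0 0' |grep -E 'posi|force'
python3 -m crank '0 0.4 0 0; 0 0 0 0; 0 0 0 0; 0 0 0 0; 0 0 0 0' |grep -E 'posi|force'
python3 d.py .4656 -.1238 .034
```

```text
position: [0.4661, -0.1232, 0.0492]
contact_force: [-0.6, 0.5, 0.3]
position: [0.4664, -0.1232, 0.0406]
contact_force: [-0.0, -0.0, -0.0]
position: [0.4665, -0.1232, 0.0363]
contact_force: [-0.1, 0.5, -0.5]
tcp [ 0.4665 -0.1232  0.0363] tool shift cm [-0.1   0.23 -0.05] spin 0.1 F [-0.1  0.5 -0.5] t 6.35 w 0.004024108123906958 tilt [ 0.018 -1.    -0.003]
```

```bash

python3 -m crank '-0.1 0.4 0 0; 0 0 0 0; 0 0 0 0; 0 0 0 0; 0 0 0 0' |grep -E 'posi|force'
python3 - <<'E'
from m import *
a=grab('side');o=env.get_obs();print(o['position'])
P=cloud(a);
k=a['color'][150:225,250:350]
cv2.imwrite('pics/f.png',cv2.resize(k,(800,600),interpolation=cv2.INTER_CUBIC)[:,:,::-1])
E
```

```text
position: [0.4656, -0.1233, 0.032]
contact_force: [0.3, 0.2, 0.2]
[ 0.46558472 -0.12331874  0.03198186]
```

View pics/f.png

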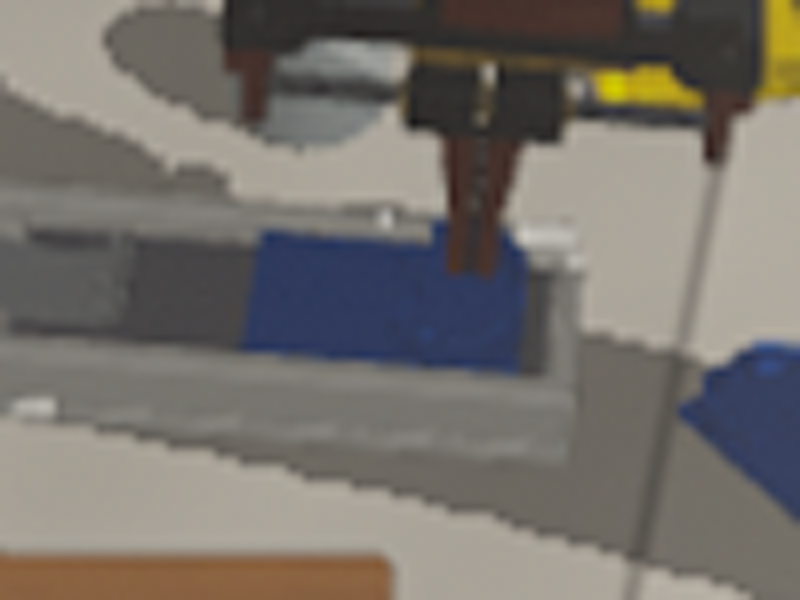

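The picture shows the closed tips at (470,272), over the well but still clear of its floor (about (465,330)). With zero force at TCP z=32 mm, the measured z really reads about 28 mm low. I'll keep descending by force.

```bash

python3 -m crank '0 0.6 0 0; 0 0 0 0; 0 0.4 0 0; 0 0 0 0; 0 0 0 0' |grep -E 'posi|force'
python3 -m crank '0 0.4 0 0; 0 0 0 0; 0 0.2 0 0; 0 0 0 0; 0 0 0 0' |grep -E 'posi|force'
python3 -m crank '0 0.2 0 0; 0 0 0 0; 0 0 0 0; 0 0 0 0; 0 0 0 0' |grep -E 'posi|force'
python3 d.py .4656 -.1238 .006
```

```text
position: [0.4658, -0.1233, 0.021]
contact_force: [-0.9, -0.3, -1.1]
position: [0.4659, -0.1234, 0.0144]
contact_force: [0.6, -0.1, -0.1]
position: [0.4661, -0.1234, 0.0124]
contact_force: [0.3, -0.2, 0.5]
tcp [ 0.4661 -0.1234  0.0124] tool shift cm [-0.06  0.64 -0.04] spin 0.1 F [ 0.3 -0.2  0.5] t 8.4 w 0.008188722979081738 tilt [ 0.018 -1.    -0.003]
```

```bash

python3 -m crank '0 0.2 0 0; 0 0 0 0; 0 0.2 0 0; 0 0 0 0; 0 0 0 0' |grep -E 'posi|force'
python3 -m crank '0 0.2 0 0; 0 0 0 0; 0 0 0 0; 0 0 0 0; 0 0 0 0' |grep -E 'posi|force'
python3 - <<'E'
from m import *
a=grab('side');o=env.get_obs();print(o['position'])
k=a['color'][150:225,250:350]
cv2.imwrite('pics/g.png',cv2.resize(k,(800,600),interpolation=cv2.INTER_CUBIC)[:,:,::-1])
E
```

```text
position: [0.4662, -0.1233, 0.008]
contact_force: [-0.0, 0.4, 0.1]
position: [0.4663, -0.1234, 0.0059]
contact_force: [-0.2, -0.6, 0.7]
[ 0.46627537 -0.12340324  0.00588006]
```

View pics/g.png

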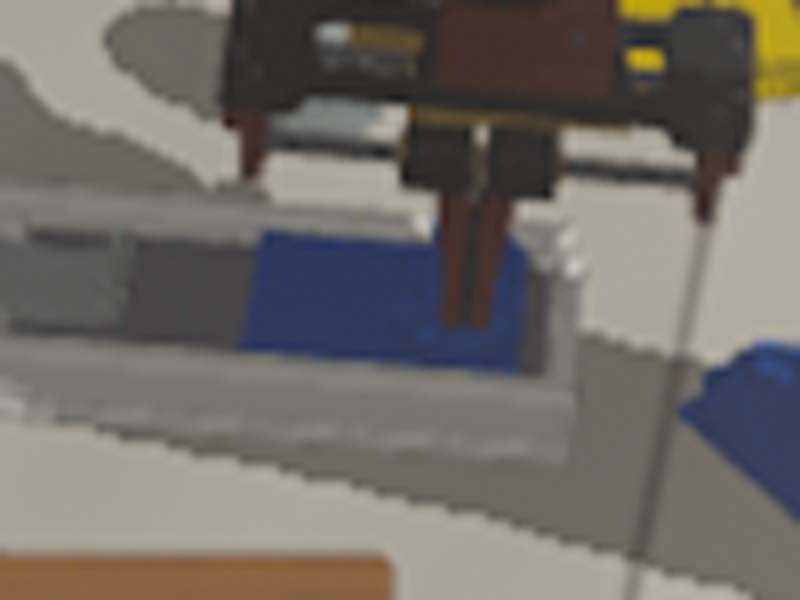

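The tips are now at (467,326), in the middle of the well and just above its floor. I'll keep stepping until contact.

```bash

python3 -m crank '0 0.15 0 0; 0 0 0 0; 0 0.15 0 0; 0 0 0 0; 0 0 0 0' |grep -E 'posi|force'
python3 -m crank '0 0.15 0 0; 0 0 0 0; 0 0.15 0 0; 0 0 0 0; 0 0 0 0' |grep -E 'posi|force'
```

```text
position: [0.4664, -0.1234, 0.0049]
contact_force: [-2.3, 0.5, 9.7]
position: [0.4667, -0.1233, 0.0045]
contact_force: [-1.9, 0.9, 10.1]
```

```bash

python3 -m crank '0 0.3 0 0; 0 0.3 0 0; 0 0.3 0 0; 0 0.3 0 0; 0 0.3 0 0' |grep -E 'posi|force'
python3 -m crank '0 0.3 0 0; 0 0.3 0 0; 0 0.3 0 0; 0 0.3 0 0; 0 0.3 0 0' |grep -E 'posi|force'
```

```text
position: [0.4671, -0.1233, -0.0053]
contact_force: [-21.9, 4.6, 81.2]
position: [0.4673, -0.1228, -0.0049]
contact_force: [-15.0, 2.3, 55.2]
```

Contact was at z≈5 mm, and the plate is now pressed 10 mm to its hard bottom. I'll ease the force, then slide.

```bash

python3 -m crank '0.2 0.1 0 0; 0.2 0.1 0 0; 0.2 0.1 0 0; 0.2 0.1 0 0; 0.2 0.1 0 0' |grep -E 'posi|force|rot'
python3 -m crank '0.3 0.1 0 0; 0.3 0.1 0 0; 0.3 0.1 0 0; 0.3 0.1 0 0; 0.3 0.1 0 0' |grep -E 'posi|force'
```

```text
position: [0.479, -0.1236, -0.0028]
tool_rot: [[0.994, 0.039, -0.104], [0.102, 0.033, 0.994], [0.042, -0.999, 0.029]]
contact_force: [-3.9, -0.1, 15.6]
position: [0.4941, -0.1221, -0.0027]
contact_force: [-5.6, 0.3, 16.3]
```

```bash

python3 -m crank '0 0.2 0.1 0; 0.2 0.2 0.05 0; 0.2 0.2 0.05 0; 0.2 0.2 0.05 0; 0.2 0.2 0.05 0' |grep -E 'posi|force|rot'
python3 d.py .4941 -.1221 0
python3 - <<'E'
from m import *
a=grab('side')
k=a['color'][150:225,230:330]
cv2.imwrite('pics/i.png',cv2.resize(k,(800,600),interpolation=cv2.INTER_CUBIC)[:,:,::-1])
E
```

```text
position: [0.5037, -0.1209, -0.0043]
tool_rot: [[0.994, 0.048, -0.098], [0.096, 0.042, 0.995], [0.051, -0.998, 0.037]]
contact_force: [-8.2, 0.2, 27.9]
tcp [ 0.5037 -0.1209 -0.0043] tool shift cm [-0.94 -0.48 -0.01] spin -1.0 F [-8.2  0.2 27.9] t 12.95 w 0.007823811429673139 tilt [ 0.051 -0.998  0.037]
```

View pics/i.png

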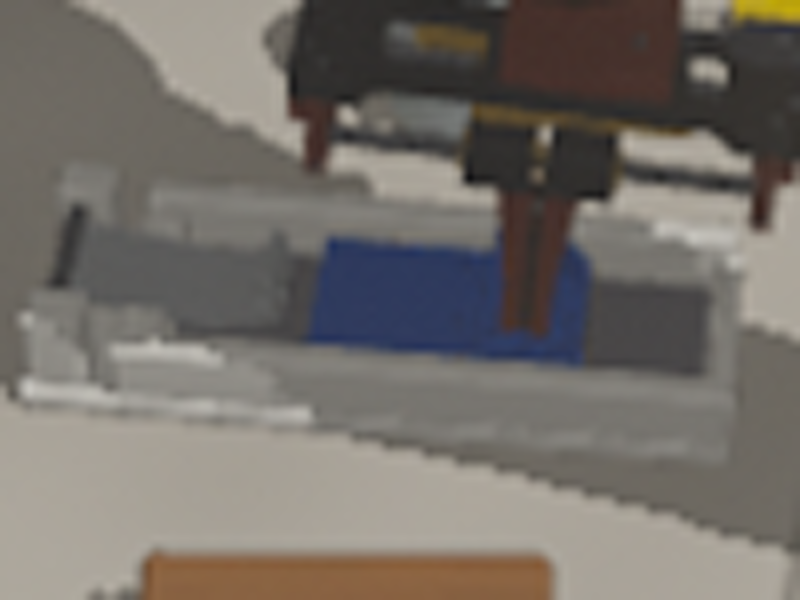

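The guard's nose (318,290) has nearly reached the lip (285,260). It is pressed about 9.5 mm at 28 N, and the fingers are square in the well. I'll continue while still pressing.

```bash

python3 -m crank '0.25 0.2 0.03 0; 0.25 0.2 0.03 0; 0.25 0.2 0.03 0; 0.25 0.2 0.03 0; 0.25 0.2 0.03 0' |grep -E 'posi|force|rot'
python3 -m crank '0.25 0.2 0.03 0; 0.25 0.2 0.03 0; 0.25 0.2 0.03 0; 0.25 0.2 0.03 0; 0.25 0.2 0.03 0' |grep -E 'posi|force|rot'
```

```text
position: [0.5179, -0.1191, -0.0042]
tool_rot: [[0.994, 0.055, -0.095], [0.092, 0.049, 0.995], [0.059, -0.997, 0.044]]
contact_force: [-8.1, 1.6, 27.3]
position: [0.5325, -0.1174, -0.0041]
tool_rot: [[0.994, 0.062, -0.092], [0.089, 0.056, 0.995], [0.066, -0.997, 0.05]]
contact_force: [-11.0, -0.3, 27.7]
```

```bash

python3 -m crank '0.25 0.22 0.03 0; 0.25 0.22 0.03 0; 0.25 0.22 0.03 0; 0.25 0.22 0.03 0; 0.25 0.22 0.03 0' |grep -E 'posi|force|rot'
python3 -m crank '0.25 0.22 0.03 0; 0.25 0.22 0.03 0; 0.25 0.22 0.03 0; 0.25 0.22 0.03 0; 0.25 0.22 0.03 0' |grep -E 'posi|force|rot'
```

```text
position: [0.5385, -0.1166, -0.0042]
tool_rot: [[0.995, 0.056, -0.087], [0.083, 0.066, 0.994], [0.061, -0.996, 0.061]]
contact_force: [-17.1, 1.1, 36.4]
position: [0.5431, -0.116, -0.0041]
tool_rot: [[0.996, 0.049, -0.08], [0.076, 0.077, 0.994], [0.055, -0.996, 0.073]]
contact_force: [-17.7, 1.0, 36.2]
```

```bash

python3 - <<'E'
from m import *
a=grab('side')
k=a['color'][150:225,220:320]
cv2.imwrite('pics/j.png',cv2.resize(k,(800,600),interpolation=cv2.INTER_CUBIC)[:,:,::-1])
E
```

```text
(no output)
```

View pics/j.png

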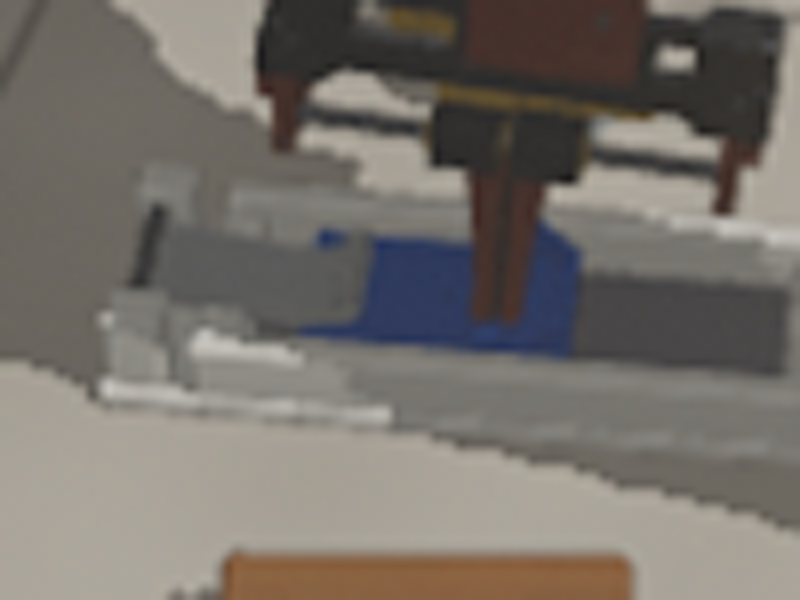

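The nose is under the leaf, with blue showing on both sides at (325,240) and (320,330). The stops are still about 15–25 mm off. I'll push harder forward with the same pressing.

```bash

python3 -m crank '0.4 0.2 0.03 0; 0.4 0.2 0.03 0; 0.4 0.2 0.03 0; 0.4 0.2 0.03 0; 0.4 0.2 0.03 0' |grep -E 'posi|force|rot'
python3 -m crank '0.4 0.2 0.03 0; 0.4 0.2 0.03 0; 0.4 0.2 0.03 0; 0.4 0.2 0.03 0; 0.4 0.2 0.03 0' |grep -E 'posi|force|rot'
```

```text
position: [0.556, -0.1145, -0.0039]
tool_rot: [[0.996, 0.042, -0.076], [0.072, 0.087, 0.994], [0.048, -0.995, 0.083]]
contact_force: [-12.6, 0.2, 26.8]
position: [0.5647, -0.1131, -0.004]
tool_rot: [[0.997, 0.027, -0.072], [0.069, 0.097, 0.993], [0.034, -0.995, 0.095]]
contact_force: [-23.5, 0.1, 39.9]
```

```bash

python3 -m crank '0.4 0.15 0 0; 0.4 0.15 0 0; 0.4 0.15 0 0; 0.4 0.15 0 0; 0.4 0.15 0 0' |grep -E 'posi|force|rot'
python3 - <<'E'
from m import *
a=grab('side')
k=a['color'][150:225,220:320]
cv2.imwrite('pics/k.png',cv2.resize(k,(800,600),interpolation=cv2.INTER_CUBIC)[:,:,::-1])
E
```

```text
position: [0.5637, -0.1128, -0.0037]
tool_rot: [[0.998, -0.004, -0.067], [0.067, 0.112, 0.991], [0.003, -0.994, 0.112]]
contact_force: [-18.6, 0.4, 30.3]
```

View pics/k.png

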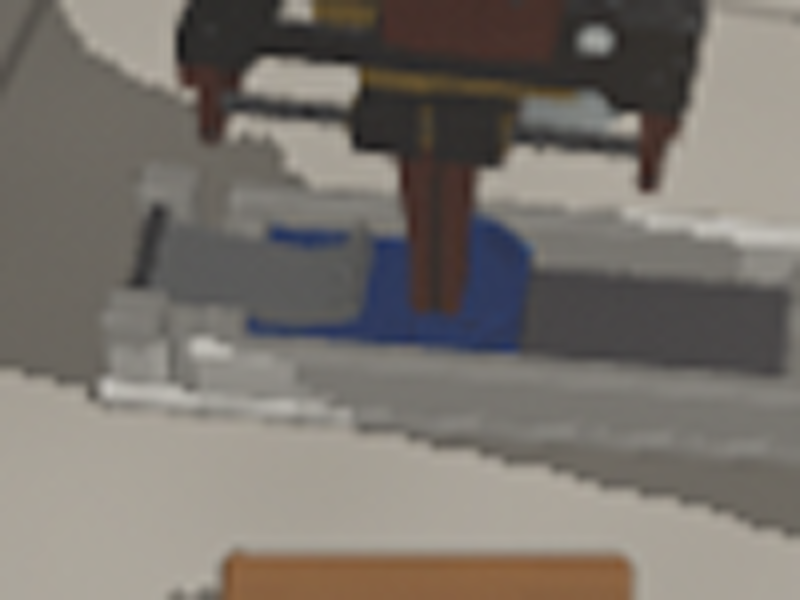

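The guard is up against the stops (nose at about (255,285)). It stalls under 19 N of push, and the fingers clear the lip (365,270) by about 13 mm. I'll lift straight off.

```bash

python3 -m crank '0.1 -0.3 0 0; 0 -0.3 0 0; 0 -0.5 0 0; 0 -0.5 0 0; -0.1 -0.5 0 0' |grep -E 'posi|force|rot'
python3 -m crank '-0.1 -1.5 0 0; -0.1 -2 0 0; 0 -3 0 0; 0 -3 0 0; 0 -3 0 0' |grep -E 'posi|force|rot'
python3 -m crank '-2 -4 0 0; -4 -2 0 0; -4 0 -2 0; -4 0 -2 0; 0 0 0 0' |grep -E 'posi|force|rot'
```

```text
position: [0.5621, -0.1152, 0.0181]
tool_rot: [[0.998, -0.007, -0.066], [0.066, 0.113, 0.991], [0.0, -0.994, 0.114]]
contact_force: [1.1, 0.0, -0.9]
position: [0.5586, -0.1297, 0.1469]
tool_rot: [[0.998, -0.013, -0.065], [0.066, 0.113, 0.991], [-0.006, -0.993, 0.114]]
contact_force: [1.3, 0.7, 0.8]
position: [0.4203, -0.19, 0.2133]
tool_rot: [[0.998, -0.0, -0.066], [0.066, 0.111, 0.992], [0.007, -0.994, 0.111]]
contact_force: [-0.2, -0.3, 0.0]
```

```bash

python3 - <<'E'
from m import *
from s import plane
o=env.get_obs();print(o['clock'])
old=dict(np.load('top.npz'))
a=grab('side');b=grab('top')
k=a['color'][150:225,220:320]
cv2.imwrite('pics/l.png',cv2.resize(k,(800,600),interpolation=cv2.INTER_CUBIC)[:,:,::-1])
an=np.radians(6.5);R=np.array([[np.cos(an),-np.sin(an)],[np.sin(an),np.cos(an)]]);g=[493.4,-120.6]
for n,im in(('side',a),('top',b)):
    P=cloud(im);c=cv2.cvtColor(im['color'],cv2.COLOR_RGB2HSV)
    roi=(P[...,0]>.40)&(P[...,0]<.72)&(P[...,1]>-.2)&(P[...,1]<-.05)&(P[...,2]>.01)&(P[...,2]<.06)
    bl=roi&(c[...,0]>105)&(c[...,0]<130)&(c[...,1]>120)
    q=(plane(im,bl,.034)-g)@R; i=abs(q[:,1]+0)<40
    print(n,bl.sum(),'front/rear from start centre',np.percentile(q[i,0],[.5,2,98,99.5]).round(1),'z',np.median(P[bl][:,2]))
E
```

```text
18.1
side 183 front/rear from start centre [ 39.5  40.7 131.9 135.4] z 0.029985735563936133
top 590 front/rear from start centre [ 39.8  41.5 126.1 130.8] z 0.02798365927645341
```

View pics/l.png

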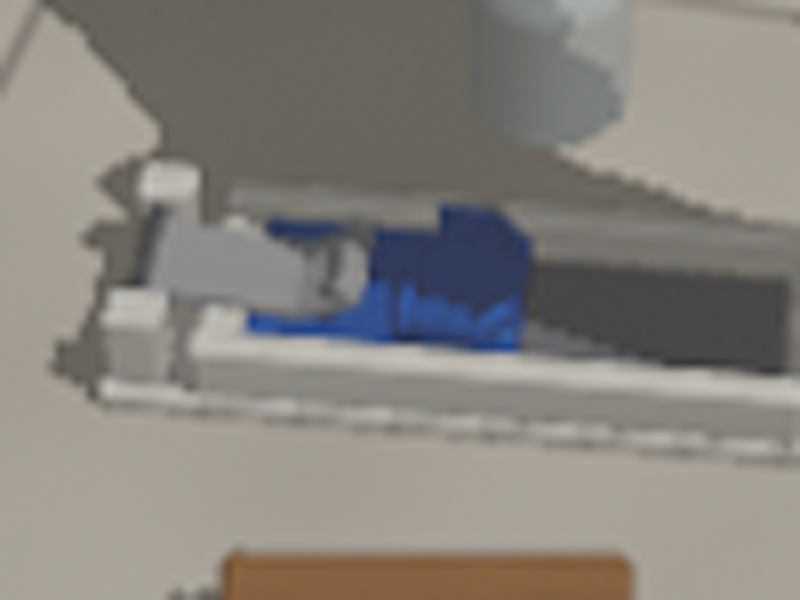

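The guard is under the leaf and stays down with no fingers on it. The nose is at (248,325) by the lower stop. I'll check numerically against the stand's own features that it is fully home.

```bash

python3 - <<'E'
from m import *
an=np.radians(6.5);e=np.array([np.cos(an),np.sin(an)]);n_=np.array([-e[1],e[0]]);g=np.array([.4934,-.1206])
for n in('top','side'):
    im=dict(np.load(n+'.npz'));K=im['mtx']
    for lat in(0,.026,-.026):
        print(n,lat)
        r=[]
        for s in np.arange(-80,192,4)/1000:
            p=np.r_[g+s*e+lat*n_,.030];q=im['orientation'].T@(p-im['xyz']);u=K[0,0]*q[0]/-q[2]+K[0,2];v=-K[1,1]*q[1]/-q[2]+K[1,2]
            c=cv2.getRectSubPix(im['color'],(1,1),(u,v)).ravel()
            r.append(f'{int(s*1000)}:{c[0]},{c[2]}')
        print(' '.join(r))
E
```

```text
top 0
-80:104,93 -76:103,92 -72:103,94 -68:118,109 -64:122,114 -60:109,103 -56:80,79 -52:71,71 -48:72,72 -44:72,71 -40:71,72 -36:72,72 -32:71,73 -28:70,71 -24:72,72 -20:71,71 -16:70,70 -12:70,70 -8:71,71 -4:70,71 0:71,71 4:71,71 8:71,72 12:71,71 16:70,71 20:70,71 24:71,71 28:73,74 32:78,79 36:72,82 40:52,86 44:47,92 48:47,93 52:47,94 56:47,93 60:49,94 64:48,95 68:48,97 72:48,105 76:48,117 80:49,126 84:49,120 88:49,133 92:53,144 96:79,140 100:121,135 104:132,133 108:110,110 112:99,99 116:116,116 120:130,132 124:142,144 128:146,148 132:145,147 136:145,147 140:145,147 144:146,147 148:145,147 152:145,147 156:145,147 160:145,147 164:144,146 168:145,147 172:142,144 176:120,122 180:87,87 184:90,83 188:103,92
top 0.026
-80:104,93 -76:105,93 -72:107,96 -68:119,110 -64:121,113 -60:102,96 -56:79,78 -52:73,73 -48:73,73 -44:77,76 -40:81,82 -36:81,82 -32:82,83 -28:88,89 -24:97,99 -20:101,103 -16:101,104 -12:100,103 -8:102,105 -4:101,105 0:101,104 4:99,102 8:99,101 12:101,104 16:101,104 20:100,102 24:98,101 28:100,102 32:100,104 36:87,115 40:63,139 44:56,134 48:56,127 52:56,124 56:53,123 60:55,126 
[... 2541 characters left out ...]
05,93 -68:114,105 -64:121,112 -60:114,106 -56:114,106 -52:113,106 -48:116,107 -44:117,110 -40:120,111 -36:114,105 -32:113,104 -28:113,105 -24:111,103 -20:113,105 -16:112,105 -12:114,107 -8:116,109 -4:119,110 0:112,104 4:113,105 8:114,107 12:112,104 16:112,104 20:112,105 24:114,106 28:116,108 32:118,110 36:122,112 40:72,98 44:48,89 48:48,82 52:49,88 56:49,91 60:49,90 64:49,89 68:50,91 72:49,86 76:49,88 80:48,88 84:50,91 88:47,92 92:47,91 96:45,91 100:79,88 104:87,84 108:83,85 112:74,86 116:64,89 120:54,90 124:51,92 128:52,91 132:51,89 136:57,90 140:112,115 144:146,140 148:161,155 152:159,152 156:133,129 160:123,119 164:130,127 168:143,140 172:141,138 176:123,123 180:86,88 184:82,79 188:100,90
```

```bash
python3 -c "
from h import *
o=env.get_obs();print(o['clock'],o['position'],o['contact_force']);print(job.hand_in())"
```

```text
18.2 [ 0.42456027 -0.18717991  0.21325615] [ 0.20615414 -0.34003139 -0.3994235 ]
the job is handed in; nothing more can be done
None
```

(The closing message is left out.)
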